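# Post a film can through the sprung flap of a drop box

## Robot

A 6-joint arm with a two-finger parallel gripper is mounted at the origin on the work surface. World frame = base frame: x ahead of the robot, y to its left, z up, the work surface at z = 0. Lengths are in m, angles in rad, forces in N, time in s.
With the tool pointing down it reaches from about 0.325 to 0.775 m from the base axis. Payload 5.5 kg.
Tool frame: the origin (TCP) lies between the finger pads; the fingertips stand 8 mm ahead of it and the grasp point (between the pads) lies 11 mm behind it (tcp_to_tips is the distance from the TCP to the fingertips, in m); z points along the fingers, y is the line along which they close (so a half turn about z gives the same grasp; the last joint's range is limited). The gripper opens to 88 mm and grips with 3 to 60 N. Pads are 20 mm wide; open, the fingers measure 115 mm over their backs; the gripper's body (75 mm by 178 mm) begins 61 mm behind the grasp point.
Start: joints at [1.247, 0.091, 1.231, -0, 1.82, -0.057], TCP at [0.158, 0.579, 0.199] pointing down, gripper open.
Joint ranges: [-2.87, 2.87], [-0.86, 2.18], [0.17, 2.46], [-1.51, 4.65], [0.06, 2.69], [-2.65, 2.65]. Speed limits (rad/s): [2.57, 2.57, 3.01, 3.14, 3.14, 3.14].

## Interface

Orientations are given as a unit quaternion [w, x, y, z].
In Python, from bench import * gives the robot as it stands. Calls block until the motion is done:
- move_to(position, orientation): joint-space move of the TCP to a pose.
- move_l(position, speed=0.15, orientation=None): straight line of the TCP; orientation=None keeps the orientation; speed is the mean speed in m/s.
- movej(angles): joint-space move.
- gripper_open() and close(): open the fingers fully, or close them until they stop; the grip force is fixed at half the most.
- hold(seconds).
- inverse_kinematics(position, orientation): joint angles nearest the present ones, or None.
- state(): the state.
- get_image(name): name is "side" or "top" or "wrist"; returns a dict with "frame" (480x640x3 uint8, blue, green, red), "depth" (480x640 float32, m along the optical axis (not along the pixel's ray), 0 where there is no reading), "camera_matrix" (3x3 intrinsics, pixels), "view" (4x4, takes a point from world to camera coordinates). Camera axes: x right, y up, looking along -z (the intrinsics and any distortion apply to the point x, -y, -z); pixel columns grow to the right and rows downward; lengths in m; the calibration is good to about 2 mm. A picture is of the moment at which its call begins.
A pose or a line that the arm cannot do raises IKError and nothing moves.
- job_done(): hands the job in; it is judged then, once.
The state is a dict: "time": time; "joint_pos": joint angles; "dq": joint speeds; "joint_torque": joint torques, N m; "ee_pos": TCP position; "ee_rot": TCP orientation; "ft_force": force on the tool from outside, world axes, zero at the start; "moment": the same for the moment, N m; "finger_gap": finger opening in m; "finger_force": force on a finger pad.
Only numpy, scipy, OpenCV 4.12 (cv2) and the standard library are available. Lean on these libraries where they do the work, as an engineer would, in place of code of your own. Each camera call takes 0.05 s, during which the arm holds its last target. There are 200 camera calls.

## Task

Post the small film can that lies in the lane on the drop box, without picking it up: with one finger press the flap's long push bar down and keep the flap open, and with the other finger push the can along its lane until it drops through the mouth into the box. Then back away so that the flap shuts by itself with the can inside, and leave the other things on and beside the drop box where they stand.

Things in the scene. Friction and masses are not known exactly. Their poses are not given: they have to be found in the camera images.
- dropbox: Fixed grey steel drop box with a flat deck on top, 140 mm above the table. Origin: on the table, straight below the middle of the mouth's near edge; x = the way the can is pushed (away from the robot, turned by the yaw), y = left, z up. Deck: x -170 to 210, y -90 to 170 mm. Inside: an empty bin.
- lane (a point): Point on the deck in the middle of the can's lane, at box x = -80, y = 0, z = 140 mm; axes as the box. The lane runs straight along box x, from x = -165 mm to the mouth, between two thin strips: left at y = 34 to 37 mm, 6 mm high; right at y = -38 to -34 mm, 14 mm high.
- mouth (a point): Centre of the mouth at deck height (box x = 56, y = 30, z = 140 mm). The mouth is a rectangular hole in the deck, x 0 to 112, y -38 to 98 mm in the box frame, shut by the flap.
- flap (a joint): Sprung aluminium trapdoor in the mouth, level with the deck when shut, hinged along the mouth's left side (box y = 94 mm). Rad: 0 shut, grows as its right side sinks, stop at 0.5; a spring always shuts it. An 18 mm lip on its near edge bars the lane until about 0.3 rad; the can cannot push it open. At 0.4 to 0.5 the can drops in and slides off into the bin.
- pushbar (a point): Top of the flap's push bar, at box x = -20 mm. A straight round polished steel tube, 18 mm thick, along box x from -150 (over a slot in the deck, left of the lane) to 106 mm. Flap shut: bar at box y = 54 mm, top 33 mm above the deck; fully down: y = 47 mm, top 11 mm above the deck. Takes 5 to 8 N; a fingertip slides along it. Fingers 50 mm apart fit bar and lane.
- can: The small round blue film can lying flat in the lane on the deck, 56 mm diameter, 22 mm high, about 100 g. Origin: centre of its underside
- wide_can: Bystander: wider blue can, 76 mm diameter, 28 mm high, on the deck beyond the mouth. Origin: centre of underside
- core: Bystander: white film core (ring), 50 mm diameter, 16 mm high, on the deck left of the push bar. Origin: centre of underside
- jar: Bystander: jar, 60 mm diameter, 90 mm high, on the table left of the drop box. Origin: centre of underside
- film_box: Bystander: square cardboard film box, 110 x 110 x 50 mm, on the table right of the drop box. Origin: centre of underside
Mind the look-alikes: they are no part of the job. Leave any yellow look-alike of the can alone.

How it is judged:
By the outcome, as a careful person would: the job done as asked, in the order asked, and still so for the second after the job is handed in, with the robot touching nothing.
It also fails if it takes over 42 s, if anything falls off the work surface, if the arm or the gripper's body presses on something with over 40 N, if the wrist force passes 120 N, or if a joint passes its speed limit or range.

## Working session

There is one attempt and no reset: what is moved stays moved. The work goes in short steps, each a Python script; the robot and the scene stay as the last script left them, time stands still between calls to the robot, and variables do not carry over. Pictures are saved under pics/ and viewed, at most 10 in all, crops included, and the job is handed in when it is done.

```bash
mkdir -p pics; ls; python3 - <<'E'
from bench import *
import cv2,pickle
d={n:get_image(n) for n in("top","side")}
pickle.dump(d,open("im.pkl","wb"))
for n in d: cv2.imwrite(f"pics/{n}0.png",d[n]["frame"])
s=state();print(s["time"],s["ee_pos"],s["ee_rot"],s["finger_gap"],s["ft_force"])
E
```

```text
pics
0.1 [0.15812612 0.57845175 0.19772772] [-1.48756240e-04  1.33048379e-01  9.91109144e-01 -8.78141108e-04] 0.08794953420809211 [-0.28497893 -0.12582052 -0.61785382]
```

View pics/top0.png

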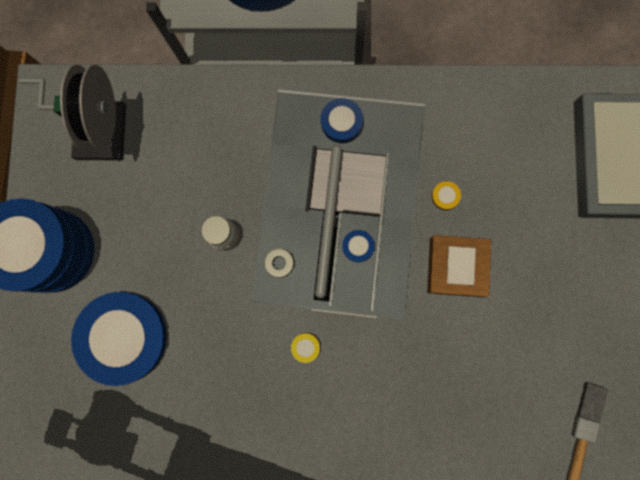

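View pics/side0.png

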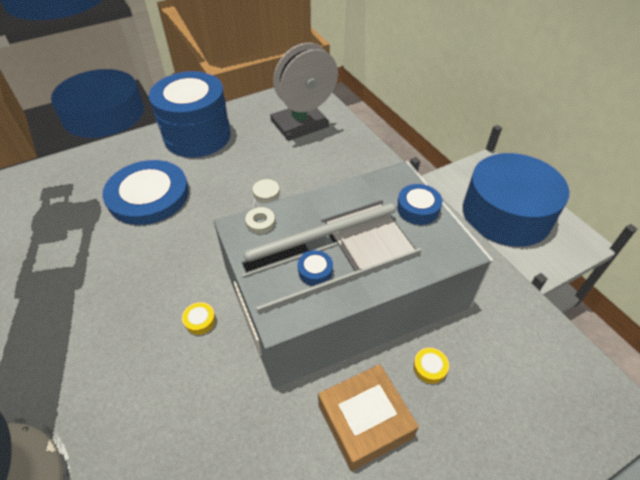

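The top view shows the deck at about (255–425, 92–318) px, yawed slightly clockwise, with the can at (358,246), the bar from (321,298) to (335,148), the core at (279,263) and the wide can at (342,120). The side view agrees.

```bash
cat > h.py <<'E'
import numpy as np,cv2
def pts(im):
    K=np.array(im["camera_matrix"]);V=np.array(im["view"]);d=im["depth"]
    v,u=np.mgrid[:480,:640]
    c=np.stack([(u-K[0,2])/K[0,0]*d,-(v-K[1,2])/K[1,1]*d,-d],-1)
    return (c-V[:3,3])@V[:3,:3]
def rays(im,uv,z):
    K=np.array(im["camera_matrix"]);V=np.array(im["view"]);uv=np.atleast_2d(uv)
    c=np.stack([(uv[:,0]-K[0,2])/K[0,0],-(uv[:,1]-K[1,2])/K[1,1],-np.ones(len(uv))],-1)@V[:3,:3]
    o=-V[:3,:3].T@V[:3,3]
    return o+c*((z-o[2])/c[:,2])[:,None]
E
python3 - <<'E'
import pickle;from h import *
d=pickle.load(open("im.pkl","rb"))
print(d["top"].keys())
for n in d:
    im=d[n];P=pts(im);ok=im["depth"]>0
    m=ok&(abs(P[...,2]-.14)<.008)&(abs(P[...,1])<.4)
    k,l,st,_=cv2.connectedComponentsWithStats(m.astype(np.uint8));j=1+st[1:,4].argmax()
    hull=P[l==j];
    print(n,m.sum(),"z",np.median(hull[:,2]))
    q=rays(im,np.argwhere(l==j)[:,::-1],.14)[:,:2].astype(np.float32)
    r=cv2.minAreaRect(q);print("deck",r)
    b=cv2.inRange(cv2.cvtColor(im["frame"],cv2.COLOR_BGR2HSV),(100,120,40),(125,255,255))
    for c in cv2.findContours(b,cv2.RETR_EXTERNAL,cv2.CHAIN_APPROX_NONE)[0]:
        if 150<cv2.contourArea(c)<2500:
            (x,y)=cv2.minEnclosingCircle(c)[0]
            print("blue",(x,y),P[int(y),int(x)],rays(im,(x,y),.161)[0])
    mb=ok&(P[...,2]>.158)&(P[...,2]<.19)
    k,l,st,_=cv2.connectedComponentsWithStats(mb.astype(np.uint8))
    for j in range(1,k):
        if st[j,4]>150:
            Q=P[l==j];print("hi",st[j],Q.mean(0),cv2.minAreaRect(Q[:,:2].astype(np.float32)),np.percentile(Q[:,2],98))
E
```

```text
dict_keys(['frame', 'depth', 'camera_matrix', 'view'])
top 26846 z 0.13991990045350433
deck ((0.6306738257408142, 0.06152327358722687), (0.2679738402366638, 0.38786494731903076), 84.39924621582031)
blue (358.0, 245.5) [0.55044124 0.02729622 0.16207362] [0.54969471 0.02725877 0.161     ]
blue (341.25, 119.75) [0.77190831 0.0591143  0.1687274 ] [0.77312681 0.05868521 0.161     ]
hi [ 68  65  36  81 938] [0.78123272 0.50694587 0.173995  ] ((0.7965711355209351, 0.507248044013977), (0.03942321240901947, 0.15262703597545624), 81.07601165771484) 0.18950124927829834
hi [ 320   98   43   44 1456] [0.77183848 0.05894771 0.167698  ] ((0.7728956341743469, 0.05911536142230034), (0.07416445761919022, 0.07631158828735352), 89.07022857666016) 0.1717133187652602
hi [ 315  145   27  153 1578] [0.58960391 0.07937985 0.17097027] ((0.5930693745613098, 0.07932917028665543), (0.018116654828190804, 0.2670738697052002), 84.40007781982422) 0.17601572633101945
hi [342 230  32  32 808] [0.5493152  0.0279279  0.16206904] ((0.549656867980957, 0.028095921501517296), (0.054241739213466644, 0.05327913537621498), 0.6
[... 729 characters left out ...]
044] ((0.7960084080696106, 0.5091729164123535), (0.04334709048271179, 0.15011532604694366), 82.0714111328125) 0.18936190997523758
hi [ 397  184   46   35 1228] [0.7703617  0.05475    0.16659403] ((0.7728167772293091, 0.057742439210414886), (0.07566993683576584, 0.07520522177219391), 27.429990768432617) 0.16919420386866382
hi [ 243  204  153   57 1735] [0.585348   0.07521938 0.16889103] ((0.5924475193023682, 0.07716383039951324), (0.01873702183365822, 0.2665909230709076), 84.19982147216797) 0.1736698276986112
hi [297 251  36  30 847] [0.54890418 0.02545879 0.16153207] ((0.5495201349258423, 0.026640987023711205), (0.05429845303297043, 0.0549292154610157), 38.32989501953125) 0.16354635627237793
```

```bash
cat >> h.py <<'E'
YAW=np.deg2rad(-5.6);O=np.array([.6066,.0221])
A=np.arcsin(45/101.5)
R=np.array([[np.cos(YAW),-np.sin(YAW)],[np.sin(YAW),np.cos(YAW)]])
def tcp(px,py,tipz):  # pusher finger centre in box frame (m), fingertip height (m, world) -> TCP
    m=np.array([px,py])+.05075*np.array([np.cos(A),np.sin(A)])
    return [*(O+R@m),tipz+.008]
def quat(half=0):
    p=(YAW+A+np.pi*half+np.pi/2)/2
    return [0,np.cos(p),np.sin(p),0]
def tobox(p): return R.T@(np.array(p)[:2]-O)
E
python3 - <<'E'
from bench import *;from h import *
for h in(0,1):print(h,[inverse_kinematics(tcp(x,.005,z),quat(h)) for x,z in((-.104,.24),(-.104,.15),(.01,.15))])
p=state()["ee_pos"]
half=0 if inverse_kinematics(tcp(-.104,.005,.24),quat(0)) is not None else 1
move_l([p[0],p[1],.26]);move_to(tcp(-.104,.005,.24),quat(half));move_l(tcp(-.104,.005,.182))
s=state();print(half,s["time"],s["ee_pos"],tcp(-.104,.005,.182),s["joint_pos"],s["ft_force"])
import pickle
d={n:get_image(n) for n in("top","side","wrist")};pickle.dump(d,open("im2.pkl","wb"))
cv2.imwrite("pics/a.png",np.hstack([cv2.resize(d["top"]["frame"][130:330,240:440],(400,400)),cv2.resize(d["side"]["frame"][130:330,220:420],(400,400))]))
E
```

```text
0 [array([ 3.83682807e-02, -1.78378397e-02,  1.25470851e+00, -4.44089210e-16,
        1.90472198e+00, -3.23225626e-01]), array([ 3.83682807e-02, -3.77913305e-02,  1.43378058e+00, -4.44089210e-16,
        1.74560341e+00, -3.23225626e-01]), array([ 1.51228391e-02,  2.67385906e-01,  1.10571168e+00, -4.44089210e-16,
        1.76849507e+00, -3.46471067e-01])]
1 [None, None, None]
0 3.525 [0.55101608 0.05554798 0.19046415] [np.float64(0.5510524726538885), np.float64(0.05517835856758487), 0.19] [ 3.90200877e-02 -3.51247379e-02  1.37386964e+00  2.87831268e-05
  1.80275794e+00 -3.23179162e-01] [ 0.28361059 -0.20432394 -0.72770622]
```

View pics/a.png

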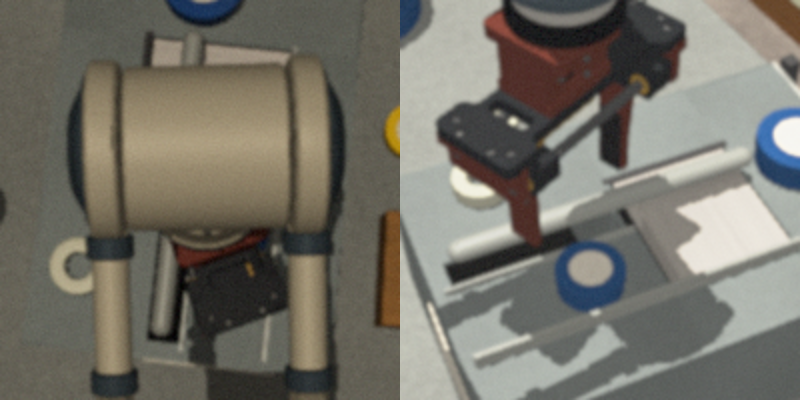

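The side crop shows the near fingertip at about side pixel (285,250), over the lane behind the can. The far fingertip is at about (327,212), over or left of the bar. I'll check both by ray casting.

```bash
python3 - <<'E'
import pickle;from h import *
from bench import *
d=pickle.load(open("im2.pkl","rb"))
print([tobox(q) for q in rays(d["side"],[(285,249),(327,212)],.182)])
t=np.array(tcp(-.104,.005,.182));v=.05075*np.array([np.cos(YAW+A),np.sin(YAW+A)])
im=d["side"];K=np.array(im["camera_matrix"]);V=np.array(im["view"])
for s in(-1,1):
    p=V[:3,:3]@np.array([*(t[:2]+s*v),.182])+V[:3,3];print(K[0,0]*p[0]/-p[2]+K[0,2],K[1,1]*p[1]/p[2]+K[1,2])
cv2.imwrite("pics/b.png",d["wrist"]["frame"])
cv2.imwrite("pics/c.png",cv2.resize(im["frame"][170:290,250:370],(600,600),interpolation=cv2.INTER_CUBIC))
E
```

```text
[array([-0.0927332 ,  0.02948625]), array([-0.00201603,  0.07454263])]
283.8760763476207 263.0236460753846
327.0837088335192 224.21545934663087
```

View pics/b.png

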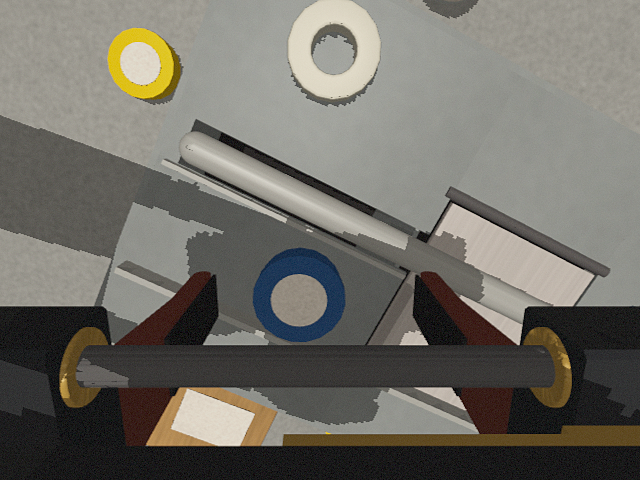

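View pics/c.png

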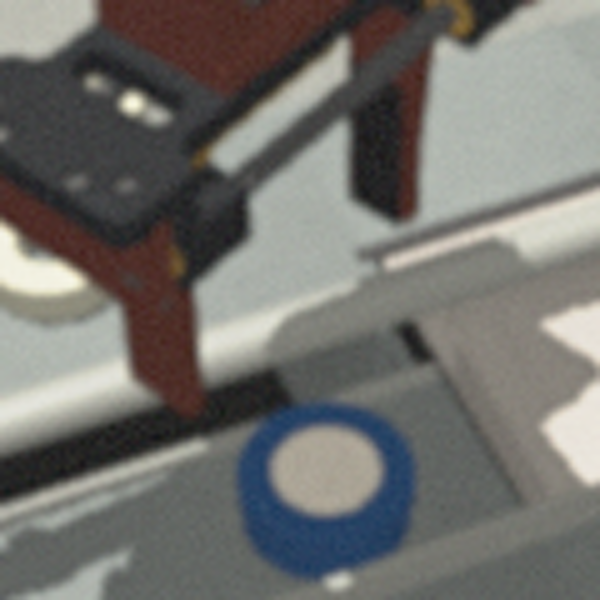

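Both tips appear about 11 px above where I predicted (seen at (287,252) and (328,213)). Depth readings will settle whether that is height or a lateral offset.

```bash
python3 - <<'E'
import pickle;from h import *
d=pickle.load(open("im2.pkl","rb"));P=pts(d["side"])
for u,v in((282,235),(284,245),(286,249),(324,205),(326,210),(331,208),(333,200)):
    p=P[v,u];print((u,v),tobox(p).round(4),p[2].round(4))
m=(P[...,2]>.176)&(P[...,2]<.215)
v,u=np.nonzero(m[190:265,265:345]);Q=P[v+190,u+265];b=(R.T@(Q[:,:2]-O).T).T
for lo in(.176,.18,.185,.19,.2):
    k=(Q[:,2]>lo)&(Q[:,2]<lo+.006)
    for nm,kk in(("near",k&(b[:,0]<-.05)),("far",k&(b[:,0]>-.05))):
        if kk.sum():print(nm,lo,kk.sum(),b[kk].min(0).round(4),b[kk].max(0).round(4))
E
```

```text
(282, 235) [-0.1057 -0.0043] 0.2559
(284, 245) [-0.1034 -0.0018] 0.231
(286, 249) [-0.1021 -0.0054] 0.2255
(324, 205) [-0.0203  0.0466] 0.2315
(326, 210) [-0.0183  0.0435] 0.2228
(331, 208) [-0.0121  0.0391] 0.2286
(333, 200) [-0.0093  0.0389] 0.2445
```

Lateral position is right. The height reading is doubtful, so I'll descend with force checks.

```bash
python3 - <<'E'
from bench import *;from h import *
import bench;print(getattr(bench,"tcp_to_tips",None))
for z in(.178,.174,.170,.166,.162,.158,.155,.153):
    move_l(tcp(-.104,.005,z),speed=.03);s=state()
    print(z,s["ee_pos"][2].round(4),s["ft_force"].round(1),s["moment"].round(2),round(s["time"],1))
    if abs(s["ft_force"]).max()>15:break
d=get_image("side");P=pts(d)
cv2.imwrite("pics/d.png",cv2.resize(d["frame"][170:290,230:390],(800,600),interpolation=cv2.INTER_CUBIC))
E
```

```text
0.008
0.178 0.186 [ 0.2 -0.1  0.5] [-0.08  0.04 -0.  ] 4.0
0.174 0.1816 [ 0.9 -0.   0.7] [-0.08  0.08 -0.02] 4.2
0.17 0.1776 [ 0.1  0.7 -0.2] [-0.04  0.04  0.02] 4.5
0.166 0.1736 [-0.3 -0.2  0.5] [-0.09  0.03  0.02] 4.8
0.162 0.1696 [-0.4  0.5 -0.5] [-0.05  0.04 -0.01] 5.1
0.158 0.1656 [ 0.2  0.4 -0.9] [-0.06  0.    0.02] 5.4
0.155 0.1627 [-0.1  0.7  0.4] [-0.07  0.02  0.04] 5.6
0.153 0.1608 [-0.1  0.5  0.7] [-0.03  0.02  0.04] 5.9
```

View pics/d.png

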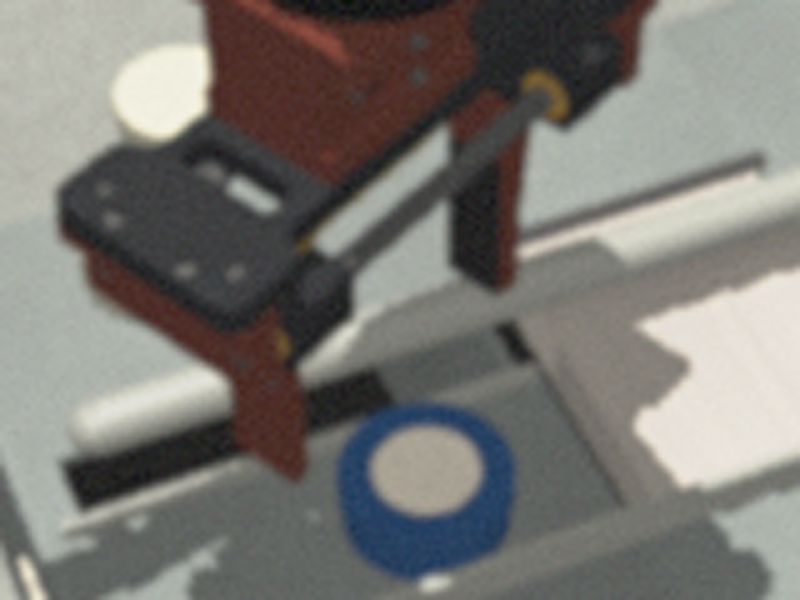

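There's no contact yet: with the gripper fully open, the tips really do sit higher than stated. Near tip is at crop (300,478) and the far one at (500,288), just above the bar. I'll keep going down until contact.

```bash
python3 - <<'E'
from bench import *;from h import *
z=.153;c=None
while z>.110:
    z-=.002
    move_l(tcp(-.104,.005,z),speed=.03);s=state();f=s["ft_force"]
    print(round(z,3),s["ee_pos"][2].round(4),f.round(1),s["moment"].round(2),round(s["time"],1))
    if abs(f).max()>2.5 and c is None:c=z;print("contact")
    if abs(f).max()>15 or(c and z<c-.019):break
E
```

```text
0.151 0.1588 [-0.6 -0.2 -0.6] [-0.    0.06 -0.03] 6.2
0.149 0.1568 [-0.2 -0.2 -0.6] [-0.1   0.07  0.01] 6.4
0.147 0.1548 [0.2 0.3 0. ] [-0.06  0.03  0.01] 6.7
0.145 0.1528 [-0.2 -0.1 -0.5] [-0.07  0.02  0.01] 6.9
0.143 0.1508 [-0.  -0.3  0.3] [-0.02  0.04  0.01] 7.2
0.141 0.1493 [0.7 0.9 1.3] [-0.04 -0.11 -0.01] 7.4
0.139 0.1483 [-1.  -0.7  5.6] [-0.04  0.01  0.04] 7.7
contact
0.137 0.1468 [-1.4 -2.5  6.5] [-0.3  -0.06 -0.06] 7.9
0.135 0.145 [-0.1 -2.2  7.3] [-0.36 -0.26 -0.11] 8.2
0.133 0.1432 [ 0.1 -3.6  7.8] [-0.48 -0.32 -0.18] 8.4
0.131 0.1411 [ 1.4 -2.4  7.9] [-0.39 -0.43 -0.14] 8.7
0.129 0.1391 [ 0.4 -2.2  7.6] [-0.4  -0.42 -0.14] 8.9
0.127 0.1371 [ 0.8 -2.5  6.9] [-0.42 -0.47 -0.19] 9.2
0.125 0.1352 [ 1.  -2.1  6.7] [-0.38 -0.42 -0.16] 9.4
0.123 0.1331 [-0.5 -2.5  8.1] [-0.33 -0.48 -0.1 ] 9.7
0.121 0.1311 [ 0.4 -1.3  6.7] [-0.32 -0.39 -0.13] 9.9
0.119 0.1291 [ 1.4 -2.4  7.7] [-0.35 -0.39 -0.16] 10.2
```

```bash
python3 - <<'E'
from bench import *;from h import *
d=get_image("side");w=get_image("wrist")
a=cv2.resize(d["frame"][170:290,250:370],(400,400),interpolation=cv2.INTER_CUBIC)
b=cv2.resize(w["frame"][:, 60:540],(400,400))
cv2.imwrite("pics/e.png",np.hstack([a,b]))
P=pts(d)
for r in ((150,290,240,400),):
    Q=P[r[0]:r[1],r[2]:r[3]].reshape(-1,3);bx=(R.T@(Q[:,:2]-O).T).T
    for x in(-.09,-.06,.03,.06):
        k=(abs(bx[:,0]-x)<.012)&(abs(bx[:,1]-.05)<.012)&(Q[:,2]<.178)
        print(x,k.sum(),np.percentile(Q[k,2],95) if k.any() else None)
print(state()["ee_pos"],tobox(state()["ee_pos"]))
E
```

```text
-0.09 0 None
-0.06 88 0.15325232481631054
0.03 291 0.15298004672151666
0.06 280 0.15334433975730824
[0.55251014 0.05443362 0.12920027] [-0.05698692  0.02690106]
```

View pics/e.png

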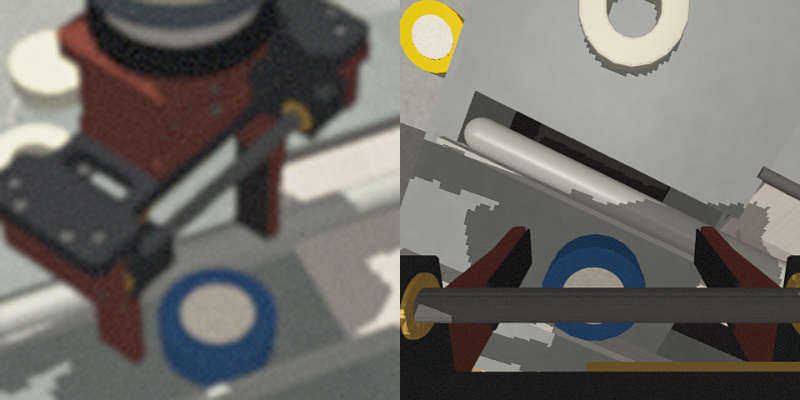

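The bar is down (top at about 153 mm, flap about 0.45 rad), and the near finger stands behind the can. Pushing now.

```bash
python3 - <<'E'
from bench import *;from h import *
for px in np.arange(-.094,-.0001,.0156):
    move_l(tcp(px,.005,.118),speed=.05);s=state();f=s["ft_force"]
    print(px.round(3),s["ee_pos"][2].round(4),f.round(1),s["moment"].round(2),round(s["time"],1))
    if abs(f).max()>20:break
d=get_image("side");w=get_image("wrist")
a=cv2.resize(d["frame"][150:290,250:390],(400,400),interpolation=cv2.INTER_CUBIC)
b=cv2.resize(w["frame"][:, 60:540],(400,400))
cv2.imwrite("pics/f.png",np.hstack([a,b]))
E
```

```text
-0.094 0.1279 [1.3 0.5 7.5] [ 0.05 -0.49 -0.04] 10.6
-0.078 0.1278 [-0.8  0.3  6.2] [ 0.12 -0.38  0.02] 11.1
-0.063 0.1278 [-0.5  1.1  7. ] [ 0.09 -0.41 -0.02] 11.5
-0.047 0.1278 [0.3 0.8 5.8] [ 0.09 -0.28 -0.01] 12.0
-0.032 0.1273 [ 1.3 -0.2  5.7] [ 0.09 -0.41 -0.03] 12.5
-0.016 0.1275 [0.4 1.3 7.1] [ 0.08 -0.3   0.01] 12.9
-0.0 0.1275 [0.8 0.2 6.6] [ 0.08 -0.32 -0.08] 13.4
```

View pics/f.png

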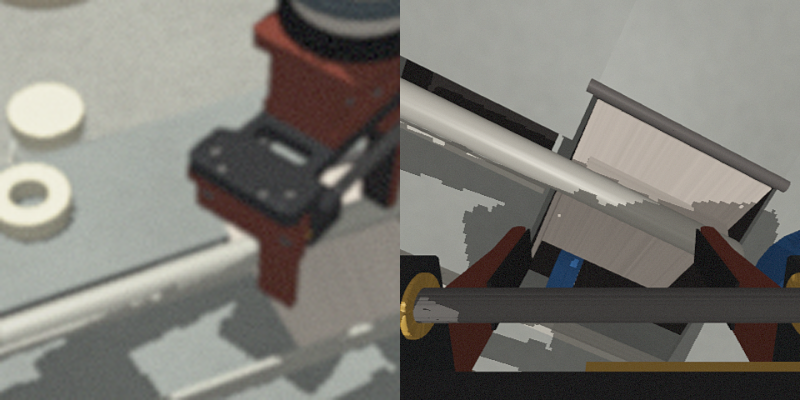

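The wrist view shows a blue piece at about crop (565,265), by the flap's right edge. I'll use its depth to see whether the can has dropped into the bin.

```bash
python3 - <<'E'
from bench import *;from h import *
for n in("wrist","side","top"):
    w=get_image(n);P=pts(w)
    b=cv2.inRange(cv2.cvtColor(w["frame"],cv2.COLOR_BGR2HSV),(100,120,30),(125,255,255))
    k,l,st,_=cv2.connectedComponentsWithStats(b)
    for j in range(1,k):
        Q=P[l==j];
        if st[j,4]>40 and abs(tobox(Q.mean(0))).max()<.3:print(n,st[j],tobox(Q.mean(0)).round(3),Q.min(0).round(3),Q.max(0).round(3))
print(state()["time"])
E
```

```text
wrist [ 487  273  153   72 4336] [0.138 0.075] [0.632 0.059 0.141] [0.778 0.109 0.315]
wrist [ 235  300   46   45 1288] [ 0.038 -0.046] [ 0.628 -0.064  0.006] [0.652 0.109 0.315]
side [399 184  43  40 856] [0.15  0.035] [ 0.34  -0.361  0.142] [0.808 0.093 0.735]
13.625
```

The can lies at the bottom of the bin, with blue at z ≈ 6 mm and up. Backing off.

```bash
python3 - <<'E'
from bench import *;from h import *
move_l(tcp(0,.005,.16),speed=.05);move_l(tcp(0,.005,.26),speed=.15)
move_to([.25,.42,.33],quat());hold(.5)
s=state();print(s["time"],s["ft_force"])
ims={n:get_image(n) for n in("top","side")}
for n,w in ims.items():
    P=pts(w);v,u=np.mgrid[:480,:640];B=(P[...,:2]-O)@R
    for nm,x,y in(("bar",-.02,.054),("barfar",.07,.054),("flap",.06,0.0),("wide",.1616,.051)):
        k=(abs(B[...,0]-x)<.01)&(abs(B[...,1]-y)<.01);print(n,nm,np.percentile(P[k][:,2],[50,95]) if k.any() else None)
cv2.imwrite("pics/g.png",np.hstack([cv2.resize(ims["top"]["frame"][70:370,190:510],(400,375)),cv2.resize(ims["side"]["frame"][100:480,100:500],(400,375))]))
E
```

```text
17.9333 [ 0.32475636  0.49364022 -0.63537456]
top bar [0.17093622 0.1745687 ]
top barfar [0.17056306 0.17471921]
top flap [0.1399337  0.14267226]
top wide [0.16794897 0.17100351]
side bar [0.17058871 0.17327928]
side barfar [0.16202824 0.1725408 ]
side flap [0.13941083 0.14085702]
side wide [0.1675266  0.16933235]
```

View pics/g.png

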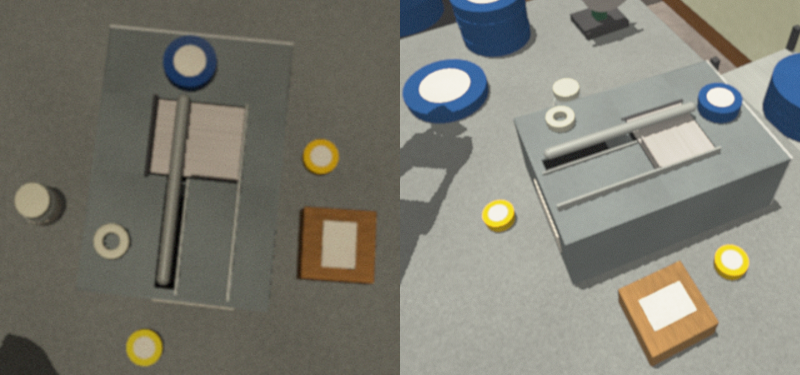

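The flap is shut and level with the deck (crop (200,140)), the lane is empty, and the other things stand where they were.

```bash
python3 -c "
from bench import *
print(job_done())"
```

```text
the job is handed in; nothing more can be done
None
```

The can is in the drop box, the flap shut by itself, nothing else was moved, and the job was handed in at about 18 s of the allowed 42 s.

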